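Pack the mending case and shut it

ROBOT

A 6-joint arm with a two-finger parallel gripper is mounted at the origin on a cart in front of the work surface, level with it; the furniture and walls round the work are solid. World frame = base frame: x ahead of the robot, y to its left, z up, the work surface at z = 0. Lengths are in mm, angles in rad, forces in N, time in s.
With the tool pointing down it reaches from about 350 to 875 mm from the base axis. Payload 4.2 kg.
Tool frame: the origin (TCP) lies at the very end of the fingers, on their centre line; the grasp point (between the pads) lies 19 mm behind it (pinch_z is the distance from the TCP to the grasp point, in mm); z points along the fingers, y is the line along which they close (so a half turn about z gives the same grasp; the last joint's range is limited). The gripper opens to 85 mm and grips with 20 to 120 N. Pads are 22 mm wide; open, the fingers measure 114 mm over their backs; the gripper's body (76 mm by 85 mm) begins 54 mm behind the grasp point. The pads swing forward as they close: fully open they stand 13 mm farther back than shut.
Start: joints at [1.546, 0.385, 0.008, 0, -1.194, -0.259], TCP at [174.971, 599.987, 231.312] pointing down, gripper open.
Joint ranges: [-3.14, 3.14], [-1.21, 2.06], [-1.07, 1.41], [-3.16, 2.05], [-2.99, -0.16], [-3.1, 3.1]. Speed limits (rad/s): [2.79, 2.79, 3.14, 3.14, 3.14, 3.14].

INTERFACE

Orientations are given as a unit quaternion [x, y, z, w].
In Python, from bench import * gives the robot as it stands.
- The arm moves only by the tool arm_command, never from a script. Its argument "steps" is one flat list of numbers, 4 for each row, row after row: the shift along the tool's x, y, z in m, then the turn about the tool's z in rad. In form: [tx, ty, tz, roll, tx, ty, tz, roll, ...]. A call has 1 to 20 rows; each row shifts and turns the commanded pose from where the row before left it, along the tool's axes as they then stand; what a row does not reach is not made up. A row lasts 1/8 s, in which the tool goes at most 62.5 mm and 10.7 degrees, less where a joint would pass 70% of its speed; a pose out of reach is approached as far as the arm can. A call with a gripper value outside its range is refused whole. "grip" is the finger opening in m, from 0 to 0.0854, set as the call begins (left out, the last holds). The fingers move at their own pace and stop on an object; the grip force is fixed at half the most. Time passes only in rows, so rows that do not move let the fingers close. It gives the time, the measured TCP pose, the force, the opening and the grip force at its end, in the units of the state.
- read_state(): the state, without advancing time (a new reading comes with each control period).
- get_image(name): name is "side" or "top" or "wrist"; returns the picture (480x640x3 uint8, red, green, blue); there is no depth.
- get_calibration(name): a dict with "camera_matrix" (3x3 intrinsics, pixels), "cam_to_world" (4x4, takes a point from camera to world coordinates). Camera axes: x right, y down, z forward; pixel columns grow to the right and rows downward; lengths in mm; the calibration is good to about 2 mm. A picture is of the moment at which its call begins: read the wrist's pose just before it. get_calibration takes no time and is no camera call; for the wrist camera it gives the pose at the moment of the call.
- job_done(): hands the job in; it is judged then, once.
The state is a dict: "clock": time; "joints": joint angles; "joint_vel": joint speeds; "joint_efforts": joint torques, N m; "position": TCP position; "ee_rot": TCP orientation; "contact_force": force on the tool from outside, world axes, zero at the start; "wrist_torque": the same for the moment, N m; "gripper_width": finger opening in mm; "grasp_force": force on a finger pad.
Only numpy, scipy, OpenCV 4.12 (cv2) and the standard library are available. Lean on these libraries where they do the work, as an engineer would, in place of code of your own. Each camera call takes 0.05 s, during which the arm holds its last target. There are 200 camera calls.

TASK

Pack the open wooden mending case: the small white cotton reel, the wax pot beside the case and the tape measure each stand upright in the pocket cut for them, and the laundry marker lies in the long groove at the front, all right down in their pockets. The big reel and the stain stick do not belong in it: leave them where they are. When everything is in, close the lid completely.

Things in the scene. Friction and masses are not known exactly. Their poses are not given: they have to be found in the camera images.
- case: Open mending case: light wood, grey felt insert with four pockets; 150 mm deep (its x), 218 mm wide (its y); fixed to the worktop. Origin: centre of its underside; +x points away from the robot to the hinge side, +y to its left, z up. Insert top at z = 40 mm, rim at 41 mm. Pocket centres below are x, y in this frame; their mouths are chamfered 4 mm wider all round than the sizes given.
- lid (a joint): Angle of the case's lid (wooden shell 150 x 218 mm, 42 mm deep, 0.22 kg): 0 shut, about 1.9 rad at the start, leaning back (stop 2.0). The hinge line runs along the case's y at x = 75, z = 41 mm of the case. It stays open by its weight; brought forward below about 0.9 rad it sinks shut by itself in about 2 s (damped). It shuts only on things that are down in their pockets.
- lid_tab (a point): Middle of the brass pull tab at the middle of the lid's free edge: 30 mm wide (along the case's y), 20 mm long (so the lid's wall begins 10 mm below it), 10 mm thick; 160 mm from the hinge line, 10 mm outward of the lid's rim plane. With the lid open it points up and back, the highest part. Pinched from above across its 30 mm it turns between the fingers as it is carried over in an arc about the hinge.
- reel_center (a point): Centre of the small reel of white thread, upright: 31 mm diameter, 43 mm high, z its axis. Its pocket: the small round one, diameter 39 mm, at x = 20, y = -16 mm of the case, floor at z = 22 mm.
- wax_pot_center (a point): Centre of the low round wax pot (white, tan lid), upright, beside the case (a second, equal one far back among the bottles by the wall is not meant): 62 mm diameter, 35 mm high, z its axis. Its pocket: the large round one, diameter 70 mm, at x = 20, y = 61 mm of the case, floor at z = 26 mm.
- tape_center (a point): Centre of the grey pocket tape measure, upright: 29 mm thick (its x), 65 mm long (its y), 64 mm high; this point is 31 mm above its underside. Its pocket: the rectangle at x = 20, y = -76 mm of the case, 73 mm along the case's x and 37 mm along its y, floor at z = 8 mm; the tape's length runs along the case's x, either way round.
- marker_center (a point): Centre of the laundry marker (white pen, black cap), lying flat: 135 mm long (its y), 17 mm thick. Its groove: at the front, x = -47, y = 0 mm of the case, 25 mm along the case's x and 143 mm along its y, floor at z = 34 mm (6 mm deep, so the marker stands 10 mm proud); the marker's length runs along the case's y, either way round.
- big_reel_center (a point): Centre of the big white reel, a look-alike of the small one, upright: 46 mm diameter, 64 mm high. Too wide and too tall for the case; stays where it is.
- stain_stick_center (a point): Centre of the stain stick, a pale tube with a grey-blue cap lying flat: as long as the marker (136 mm) but thicker, 24 mm diameter; its z is its length. Stays where it is.

How it is judged:
By the outcome, as a careful person would: the job done as asked, in the order asked, and still so for the second after the job is handed in, with the robot touching nothing.
It also fails if it takes over 125 s, if anything falls off the work surface, if the arm or the gripper's body presses on something with over 40 N, if the wrist force passes 120 N, or if a joint passes its speed limit or range.

## Working session

There is one attempt and no reset: what is moved stays moved. The work goes in short steps, Python scripts to look and compute and a tool call to move; the robot and the scene stay as the last step left them, time stands still between calls to the robot, and variables do not carry over. Pictures are saved under pics/ and viewed, at most 23 in all, crops included, and the job is handed in when it is done.

Besides the shell and the picture viewer there is one more tool, called after "Emit:" in YAML: its name, and indented under it one key for each argument. arm_command: Moves the arm, as the interface text tells. Its arguments: {"type":"object","properties":{"steps":{"type":"array","items":{"type":"number"}},"grip":{"type":"number"}},"required":["steps"]}

```bash
mkdir -p pics; ls
python3 - <<'E'
from bench import *
import cv2
s=read_state(); print(s)
for n in ("top","side"):
    im=get_image(n); cv2.imwrite(f"pics/{n}0.png",im[:,:,::-1]); c=get_calibration(n); print(n,c)
print(get_calibration("wrist"))
E
```

```text
pics
{'clock': 0.0, 'joints': array([ 1.54560574e+00,  3.85562781e-01,  6.63985675e-03, -5.32418008e-04,
       -1.19396543e+00, -2.58592537e-01]), 'joint_vel': array([ 4.84017185e-04,  1.90593651e-03,  1.74776704e-04, -4.80328511e-05,
        2.26295595e-04,  1.22797342e-03]), 'joint_efforts': array([-4.81781590e-04, -3.92284262e+01,  1.88403994e+01,  4.18609992e+00,
       -4.56395719e-03,  3.55953581e-06]), 'position': array([174.80720674, 599.45989813, 230.21833759]), 'ee_rot': array([ 9.89935804e-01, -1.41513066e-01, -1.23951038e-04,  1.06770881e-03]), 'contact_force': array([-0.91184069, -0.08402211, -0.02935551]), 'wrist_torque': array([-0.00053154, -0.00245672,  0.01844067]), 'grasp_force': 0.0, 'gripper_width': 85.66594539480988}
top {'camera_matrix': array([[450.03516574,   0.        , 320.71267487],
       [  0.        , 450.03516574, 241.76765318],
       [  0.        ,   0.        ,   1.        ]]), 'cam_to_world': array([[ 1.65264391e-02, -9.87997271e-01,  1.53584728e-01,
         3.45353353e+02],
       [-9.99665221e-01, -1.32686898e-02,  2.22123453e-02,
        -1.073
[... 550 characters left out ...]
     [-2.42837866e-03, -9.28910840e-01, -3.70295497e-01,
         4.93021998e+02],
       [ 0.00000000e+00,  0.00000000e+00,  0.00000000e+00,
         1.00000000e+00]])}
{'camera_matrix': array([[339.38688017,   0.        , 317.05948049],
       [  0.        , 339.38688017, 238.12621777],
       [  0.        ,   0.        ,   1.        ]]), 'cam_to_world': array([[-2.79347413e-01, -9.27060003e-01, -2.50049544e-01,
         2.37688920e+02],
       [-9.60190085e-01,  2.69749644e-01,  7.25956549e-02,
         5.80599884e+02],
       [ 1.50247564e-04,  2.60374502e-01, -9.65507688e-01,
         3.74011578e+02],
       [ 0.00000000e+00,  0.00000000e+00,  0.00000000e+00,
         1.00000000e+00]])}
```

View pics/top0.png

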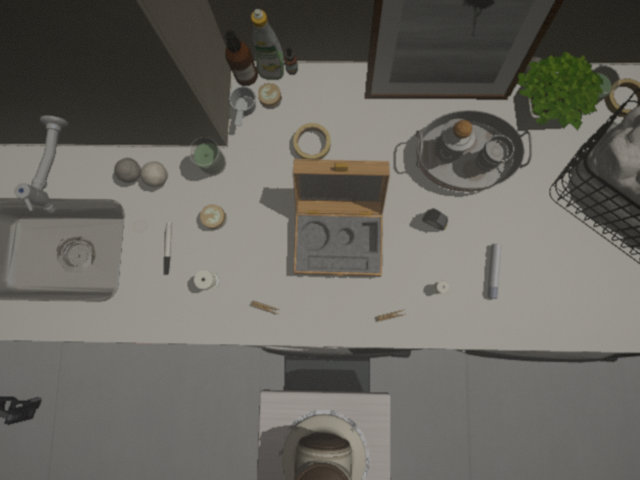

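View pics/side0.png

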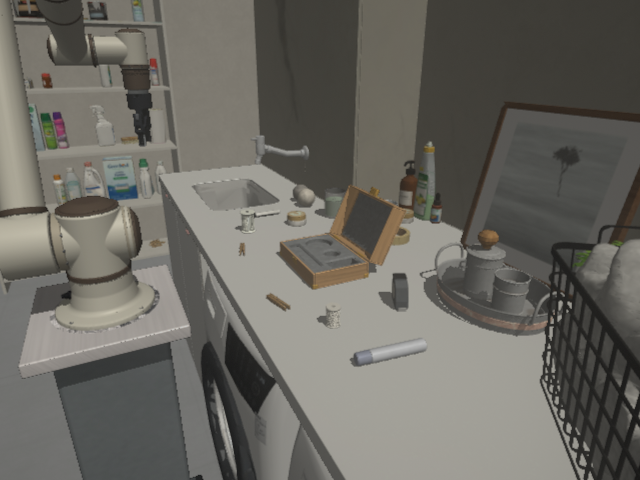

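```bash
cat > h.py <<'E'
from bench import *
import numpy as np, cv2
def pt(cal,u,v,z):
    K=cal["camera_matrix"];T=cal["cam_to_world"]
    d=T[:3,:3]@np.linalg.inv(K)@np.array([u,v,1.]);o=T[:3,3]
    return (o+d*(z-o[2])/d[2])
def pix(cal,p):
    T=cal["cam_to_world"];c=T[:3,:3].T@(np.array(p,float)-T[:3,3]);q=cal["camera_matrix"]@c
    return q[:2]/q[2]
def psi(s):
    x,y,z,w=s["ee_rot"];return np.arctan2(2*(x*y+z*w),1-2*(y*y+z*z))
def go(x,y,z,p=None):
    """tool-frame shift (mm) from measured pose, then roll needed"""
    s=read_state();a=psi(s);d=np.array([x,y,z])-s["position"]
    tx=np.cos(a)*d[0]+np.sin(a)*d[1];ty=np.sin(a)*d[0]-np.cos(a)*d[1]
    r=0 if p is None else -((p-a+np.pi/2)%np.pi-np.pi/2)
    print("go tx %.1f ty %.1f tz %.1f roll %.3f | psi %.3f pos"%(tx,ty,-d[2],r,a),s["position"].round(1),"t",round(s["clock"],2),"j6 %.2f"%s["joints"][5])
def shot(name,fn,scale=1,crop=None):
    cal=get_calibration(name);im=get_image(name)[:,:,::-1].copy()
    o=im if crop is None else im[crop[1]:crop[3],crop[0]:crop[2]]
    if scale!=1:o=cv2.resize(o,None,fx=scale,fy=scale,interpolation=cv2.INTER_CUBIC)
    cv2.imwrite("pics/"+fn,o);return im,cal
E
python3 - <<'E'
from h import *
im=cv2.imread("pics/top0.png");c=get_calibration("top")
for n,u,v,z in [("markertop",168.5,223,8),("markerend",167,273,8),("reel",441,287,40),("pot",211,215,33),("tape",435,218,50),("bigreel",204,281,64),("stain",495,270,12),
 ("caseFL",296,273,41),("caseFR",381,275,41),("caseBL",298,213,41),("caseBR",384,214,41),("tab",341,167,189)]:
    print(n,pt(c,u,v,z).round(0))
cv2.imwrite("pics/topcrop.png",cv2.resize(im[155:305,150:450],None,fx=2.6,fy=2.6,interpolation=cv2.INTER_CUBIC))
E
```

```text
markertop [567. 411.   8.]
markerend [437. 406.   8.]
reel [ 410. -281.   40.]
pot [584. 295.  33.]
tape [ 579. -268.   50.]
bigreel [414. 294.  64.]
stain [ 456. -424.   12.]
caseFL [439.  74.  41.]
caseFR [ 437. -135.   41.]
caseBL [590.  73.  41.]
caseBR [ 590. -143.   41.]
tab [662. -31. 189.]
```

View pics/topcrop.png

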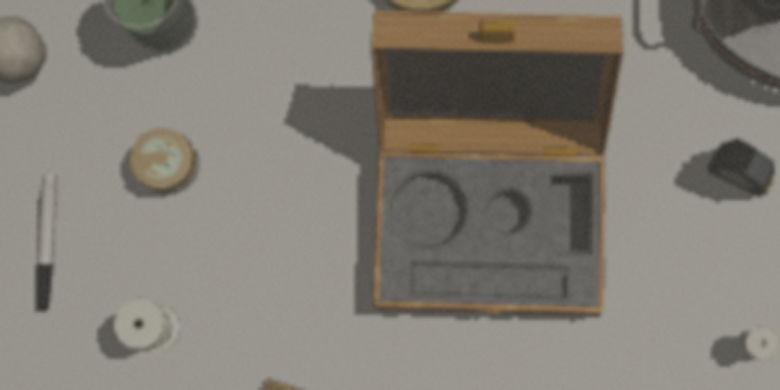

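```bash
python3 -c "
from h import *
go(490,408,200,0.04)"
```

```text
go tx 356.2 ty 95.5 tz 30.3 roll -0.324 | psi -0.284 pos [174.8 599.5 230.3] t 0.1 j6 -0.26
```

Emit:
arm_command:
  steps: [0.0445, 0.012, 0.004, 0, 0.0445, 0.012, 0.004, 0, 0.0445, 0.012, 0.004, 0, 0.0445, 0.012, 0.004, 0, 0.0445, 0.012, 0.004, 0, 0.0445, 0.012, 0.004, 0, 0.0445, 0.012, 0.004, 0, 0.0445, 0.012, 0.004, 0, 0, 0, 0, -0.162, 0, 0, 0, -0.162, 0, 0, 0, 0]
  grip: 0.05

```text
clock: 1.48
position: [489.8, 407.8, 198.7]
ee_rot: [1.0, 0.019, -0.0, 0.0]
contact_force: [0.6, -0.1, -0.9]
gripper_width: 49.6
grasp_force: 0.0
```

```bash
python3 -c "
from h import *
im,c=shot('wrist','w1.png')
go(502,408,100,0.04)
np.savez('w1.npz',K=c['camera_matrix'],T=c['cam_to_world'])"
```

```text
go tx 12.3 ty 0.4 tz 98.8 roll -0.003 | psi 0.037 pos [489.7 407.9 198.8] t 1.52 j6 0.66
```

View pics/w1.png

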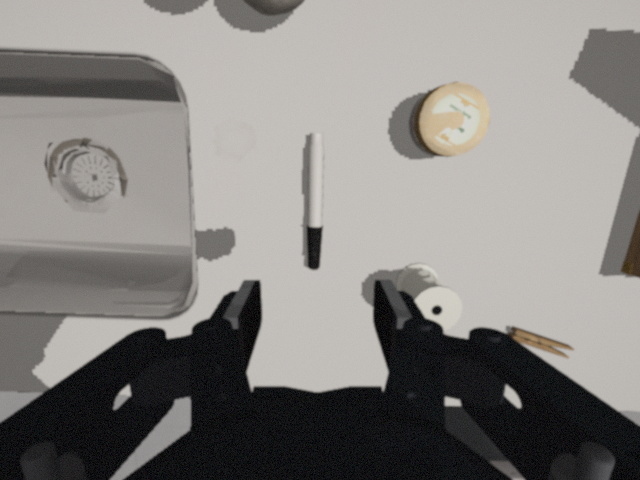

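```bash
python3 -c "
from h import *
c=get_calibration('wrist')
a=pt(c,317,132.5,9);b=pt(c,315,268.5,9);m=(a+b)/2;d=a-b
print(a,b,m,np.linalg.norm(d),np.arctan2(d[1],d[0]))
im=cv2.imread('pics/w1.png');h=cv2.cvtColor(im,cv2.COLOR_BGR2HSV)
roi=np.zeros(h.shape[:2],np.uint8);roi[60:180,400:510]=1
mk=((h[...,1]>60)&(roi>0)).astype(np.uint8)
cs,_=cv2.findContours(mk,0,2);k=max(cs,key=cv2.contourArea);e=cv2.fitEllipse(cv2.convexHull(k));print(e,cv2.minEnclosingCircle(k))
(u,v),r=cv2.minEnclosingCircle(k)
print('pot',pt(c,u,v,33),pt(c,u,v,30))
go(m[0],m[1],4,np.arctan2(d[1],d[0]))"
```

```text
[567.84567069 410.66353838   9.        ] [432.33519951 407.58418718   9.        ] [500.0904351  409.12386278   9.        ] 135.54545438170274 0.0227201727903056
((450.3280334472656, 119.17147064208984), (68.0601806640625, 78.20539093017578), 50.145774841308594) ((449.5, 119.0), 39.118507385253906)
pot [582.40462396 296.83655417  33.        ] [582.66866029 295.74155396  30.        ]
go tx 10.4 ty -0.8 tz 194.8 roll 0.015 | psi 0.037 pos [489.7 407.9 198.8] t 1.52 j6 0.66
```

Emit:
arm_command:
  steps: [0.0105, -0.001, 0.04, 0.014, 0, 0, 0.05, 0, 0, 0, 0.05, 0, 0, 0, 0.035, 0, 0, 0, 0.015, 0, 0, 0, 0.004, 0, 0, 0, 0, 0]

```text
clock: 2.4
position: [500.9, 410.4, 6.6]
ee_rot: [1.0, 0.013, 0.001, -0.001]
contact_force: [-0.3, -0.4, 0.8]
gripper_width: 50.3
grasp_force: 0.0
```

Emit:
arm_command:
  steps: [0, 0, 0, 0, 0, 0, 0, 0, 0, 0, 0, 0, 0, 0, 0, 0, 0, 0, 0, 0]
  grip: 0.005

```text
clock: 3.02
position: [500.8, 410.2, 6.9]
ee_rot: [1.0, 0.013, 0.001, -0.001]
contact_force: [-1.7, -0.3, 6.4]
gripper_width: 12.3
grasp_force: 58.6
```

Emit:
arm_command:
  steps: [0, 0, -0.01, 0, 0, 0, -0.03, 0, 0, 0, -0.05, 0, 0, 0, -0.05, 0, 0, 0, 0, 0]

```text
clock: 3.65
position: [502.3, 411.6, 151.2]
ee_rot: [1.0, 0.013, 0.004, -0.004]
contact_force: [-0.3, 0.6, -0.2]
gripper_width: 12.8
grasp_force: 58.5
```

```bash
python3 -c "
from h import *
im,c=shot('wrist','w2.png',1.5,(120,60,520,460))
print(read_state()['gripper_width'],read_state()['grasp_force'])
go(467,-33,150,np.pi/2)"
```

```text
12.304327163834202 58.52432912171935
go tx -45.4 ty 442.3 tz -2.0 roll -1.545 | psi 0.026 pos [500.9 410.4 148. ] t 3.7 j6 0.66
```

View pics/w2.png

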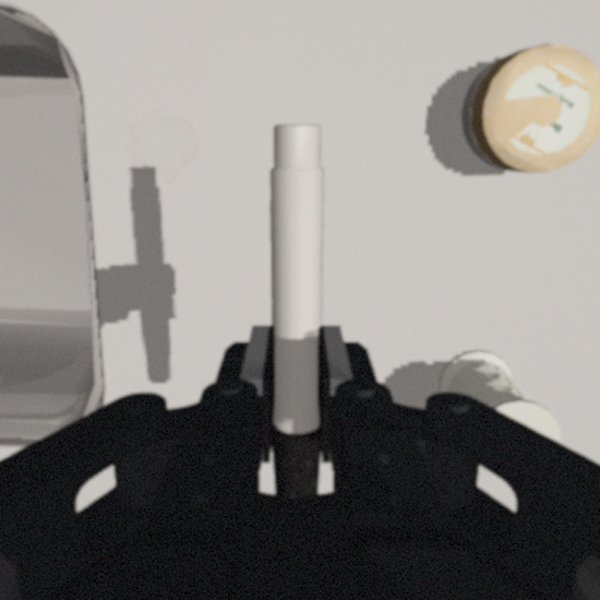

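Emit:
arm_command:
  steps: [-0.005, 0.049, -0.0075, 0, -0.005, 0.049, -0.0075, 0, -0.005, 0.049, -0.0075, 0, -0.005, 0.049, -0.0075, 0, -0.005, 0.049, -0.0075, 0, -0.005, 0.049, -0.0075, 0, -0.005, 0.049, -0.0075, 0, -0.005, 0.049, -0.0075, 0, -0.005, 0.05, 0, 0, 0, 0, 0, 0.176, 0, 0, 0, 0.176, 0, 0, 0, 0.176, 0, 0, 0, 0.176, 0, 0, 0, 0.176, 0, 0, 0, 0.176, 0, 0, 0, 0.176, 0, 0, 0, 0.176, 0, 0, 0, 0.176, 0, 0, 0, 0, 0, 0, 0, 0]

```text
clock: 6.2
position: [466.5, -33.5, 204.7]
ee_rot: [0.713, -0.702, -0.0, 0.001]
contact_force: [0.6, 0.4, 0.4]
gripper_width: 12.6
grasp_force: 58.6
```

```bash
python3 -c "
from h import *
im,c=shot('wrist','w3.png')
np.savez('w3.npz',camera_matrix=c['camera_matrix'],cam_to_world=c['cam_to_world'])
go(467,-33,100,-np.pi/2)"
```

```text
go tx -0.5 ty -0.4 tz 104.9 roll 0.015 | psi -1.556 pos [466.6 -33.5 204.9] t 6.25 j6 -0.26
```

View pics/w3.png

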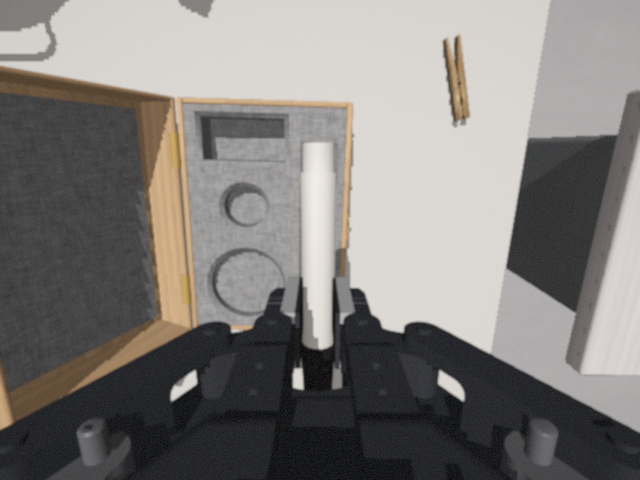

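```bash
python3 -c "
from h import *
c=np.load('w3.npz')
P=lambda u,v,z=40:pt(c,u,v,z)[:2].round(1)
print('BR',P(178,98,41),'FR',P(353,103,41))
print('small',P(246.5,204.5),'l/r',P(224.5,204),P(269,204),'t/b',P(246,183),P(246,227))
print('big',P(249.5,282.5),P(213,282),P(286,282),P(249,249),P(249,316))
print('tape',P(197,110),P(288,112),P(288,161),P(199,161))
ct=get_calibration('top')
for u,v in((294.2,272.3),(381.5,275.4),(382.3,215.4),(296.9,214.6)):print('top',pt(ct,u,v,41)[:2].round(1))
# circles from top crop
for u,v in((427,210),(509,212)):print('topcirc',pt(ct,150+u/2.6,155+v/2.6,40)[:2].round(1))
"
```

```text
BR [ 584.9 -137.2] FR [ 437.1 -135.7]
small [530.8 -47.3] l/r [551.  -47.4] [510.2 -48.1] t/b [530.5 -66.8] [532.1 -26.1]
big [530.9  29.6] [566.4  29.6] [495.2  28.5] [530.1  -4.6] [532.7  65.7]
tape [ 570. -128.] [ 492.3 -127.7] [492.6 -86.8] [571.4 -85.5]
top [440.4  78.3]
top [ 435.9 -136.4]
top [ 586.4 -139.1]
top [585.8  75.2]
topcirc [532.5  30.6]
topcirc [531.6 -48.1]
```

```bash
python3 -c "
import cv2
im=cv2.imread('pics/w3.png');cv2.imwrite('pics/w3c.png',cv2.resize(im[90:340,150:360],None,fx=2.4,fy=2.4,interpolation=2))"
```

```text
(no output)
```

View pics/w3c.png

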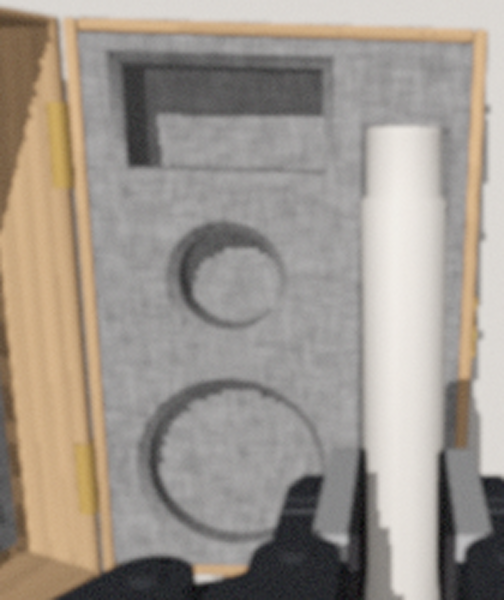

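```bash
python3 -c "
from h import *
c=np.load('w3.npz')
print(pt(c,319,142,206),'expect y',-33.5-67)
go(465,-31.5,43,-np.pi/2-0.01)"
```

```text
[ 466.35753157 -101.65219185  206.        ] expect y -100.5
go tx -2.0 ty 1.6 tz 161.9 roll 0.025 | psi -1.556 pos [466.6 -33.5 204.9] t 6.25 j6 -0.26
```

Emit:
arm_command:
  steps: [-0.003, 0.0015, 0.05, 0.025, 0, 0, 0.05, 0, 0, 0, 0.035, 0, 0, 0, 0.015, 0, 0, 0, 0.006, 0, 0, 0, 0.005, 0, 0, 0, 0, 0, 0, 0, 0, 0]

```text
clock: 7.25
position: [465.8, -30.4, 45.0]
ee_rot: [-0.703, 0.711, -0.0, 0.001]
contact_force: [-0.2, -0.4, -0.7]
gripper_width: 12.7
grasp_force: 58.6
```

Emit:
arm_command:
  steps: [0, 0, 0.0015, 0, 0, 0, 0.0015, 0, 0, 0, 0, 0]

```text
clock: 7.62
position: [465.3, -30.5, 41.2]
ee_rot: [-0.703, 0.711, 0.0, -0.0]
contact_force: [-0.4, -0.3, -0.2]
gripper_width: 12.3
grasp_force: 58.6
```

Emit:
arm_command:
  steps: [0, 0, 0, 0, 0, 0, 0, 0, 0, 0, 0, 0, 0, 0, -0.01, 0, 0, 0, -0.04, 0, 0, 0, -0.05, 0, 0, 0, -0.05, 0, 0, 0, 0, 0]
  grip: 0.035

```text
clock: 8.62
position: [468.0, -30.0, 196.3]
ee_rot: [-0.703, 0.711, -0.003, 0.005]
contact_force: [-0.3, 0.4, -0.4]
gripper_width: 34.7
grasp_force: 0.0
```

```bash
python3 -c "
from h import *
im,c=shot('wrist','w4.png')
np.savez('w4.npz',camera_matrix=c['camera_matrix'],cam_to_world=c['cam_to_world'])
go(582.5,296.3,200,-np.pi/2)"
```

```text
go tx -327.9 ty -112.4 tz -6.3 roll -0.012 | psi -1.583 pos [466.2 -30.2 193.7] t 8.68 j6 -0.30
```

View pics/w4.png

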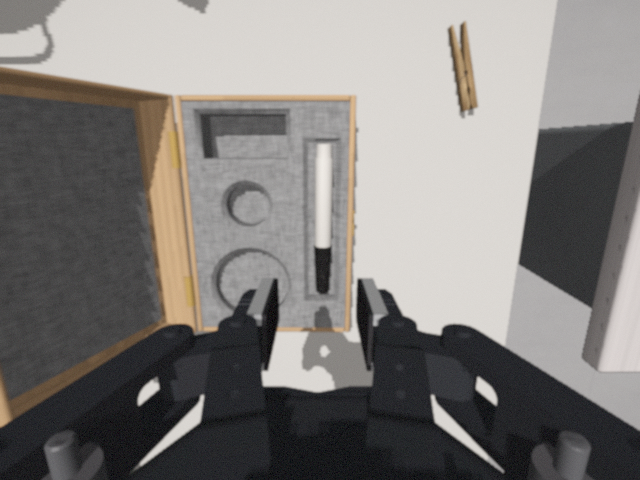

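Emit:
arm_command:
  steps: [-0.047, -0.016, -0.001, 0, -0.047, -0.016, -0.001, 0, -0.047, -0.016, -0.001, 0, -0.047, -0.016, -0.001, 0, -0.047, -0.016, -0.001, 0, -0.047, -0.016, -0.001, 0, -0.047, -0.016, 0, 0, 0, 0, 0, -0.1745, 0, 0, 0, -0.1745, 0, 0, 0, -0.1745, 0, 0, 0, -0.1745, 0, 0, 0, -0.1745, 0, 0, 0, -0.1745, 0, 0, 0, -0.1745, 0, 0, 0, -0.1745, 0, 0, 0, -0.1745, 0, 0, 0, 0]
  grip: 0.0854

```text
clock: 10.8
position: [580.6, 296.7, 195.6]
ee_rot: [1.0, -0.007, -0.001, 0.001]
contact_force: [0.1, -0.1, -0.1]
gripper_width: 85.0
grasp_force: 0.0
```

```bash
python3 -c "
from h import *
im,c=shot('wrist','w5.png')
h=cv2.cvtColor(im,cv2.COLOR_BGR2HSV)
u0,v0=pix(c,(582.5,296.3,33));roi=np.zeros(h.shape[:2],np.uint8);cv2.circle(roi,(int(u0),int(v0)),75,1,-1)
mk=((h[...,1]>60)&(roi>0)).astype(np.uint8)
cs,_=cv2.findContours(mk,0,2);k=max(cs,key=cv2.contourArea);e=cv2.fitEllipse(cv2.convexHull(k));print(u0,v0,e)
p=pt(c,*e[0],30);print('pot',p)
go(p[0],p[1],17,0)"
```

```text
316.83658379937617 217.77951107086446 ((319.5019226074219, 216.3157958984375), (64.52949523925781, 65.6784896850586), 10.326728820800781)
pot [583.22451144 293.81827068  30.        ]
go tx 2.5 ty 2.9 tz 178.9 roll -0.015 | psi -0.015 pos [580.7 296.8 195.9] t 10.85 j6 0.84
```

Emit:
arm_command:
  steps: [0.0025, 0.0028, 0.05, 0, 0, 0, 0.05, 0, 0, 0, 0.045, 0, 0, 0, 0.025, 0, 0, 0, 0.01, 0, 0, 0, 0, 0]

```text
clock: 11.6
position: [583.7, 294.2, 17.0]
ee_rot: [1.0, -0.007, -0.0, 0.0]
contact_force: [-0.3, -0.2, -0.2]
gripper_width: 85.4
grasp_force: 0.0
```

Emit:
arm_command:
  steps: [0, 0, 0, 0, 0, 0, 0, 0, 0, 0, 0, 0, 0, 0, 0, 0]
  grip: 0.05

```text
clock: 12.1
position: [585.0, 295.2, 19.6]
ee_rot: [1.0, -0.006, 0.002, -0.001]
contact_force: [-1.3, -0.3, 6.4]
gripper_width: 58.8
grasp_force: 65.0
```

Emit:
arm_command:
  steps: [0, 0, -0.01, 0, 0, 0, -0.03, 0, 0, 0, -0.05, 0, 0, 0, 0, 0]

```text
clock: 12.6
position: [586.2, 296.0, 112.8]
ee_rot: [1.0, -0.006, 0.004, -0.003]
contact_force: [-0.1, -0.7, -1.3]
gripper_width: 58.9
grasp_force: 64.5
```

```bash
python3 -c "
from h import *
print(read_state()['gripper_width'],read_state()['grasp_force'])
go(532.6,29.8,46,-0.01)"
```

```text
58.864516688128674 64.51942205429077
go tx -50.5 ty 266.8 tz 66.8 roll -0.002 | psi -0.012 pos [586.2 296.  112.8] t 12.6 j6 0.84
```

Emit:
arm_command:
  steps: [-0.017, 0.03, 0, 0, -0.017, 0.04, 0, 0, -0.0165, 0.05, 0, 0, 0, 0.05, 0, 0, 0, 0.05, 0, 0, 0, 0.047, 0, 0, 0, 0, 0, 0, 0, 0, 0, 0]

```text
clock: 13.6
position: [529.7, 27.8, 107.1]
ee_rot: [1.0, -0.007, -0.0, -0.0]
contact_force: [0.2, 0.2, -1.5]
gripper_width: 58.7
grasp_force: 64.6
```

```bash
python3 -c "
from h import *
im,c=shot('wrist','w6.png')
print(read_state()['gripper_width'],read_state()['grasp_force'])
go(532.6,29.8,46,-0.01)"
```

```text
59.05959248592741 64.64317202568054
go tx 2.7 ty -1.5 tz 61.1 roll -0.002 | psi -0.012 pos [529.9  28.4 107.1] t 13.65 j6 1.20
```

View pics/w6.png

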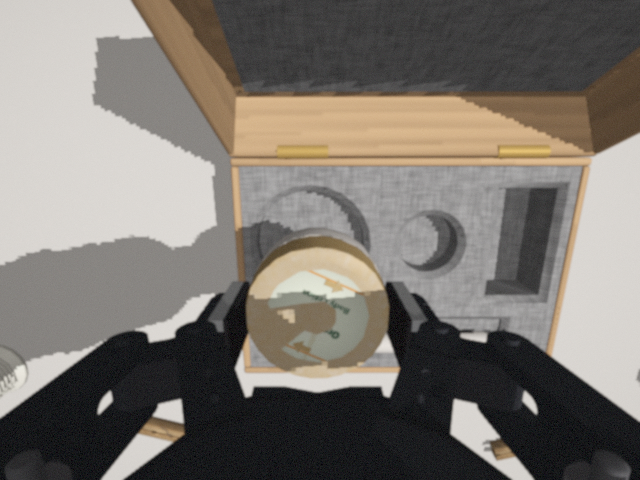

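```bash
python3 -c "
from h import *
c=get_calibration('wrist')
im=cv2.imread('pics/w6.png');cal=c
print('pot',pt(c,318,307,124),'l/r',pt(c,246,307,122),pt(c,389,307,122))
P=lambda u,v,z=40:pt(c,u,v,z)[:2].round(1)
print('big top',P(313,185),'L',P(257,240),'R',P(371,240),'small',P(396,241),P(466,241),P(430,208),P(430,276))
print('tape',P(501,182),P(577,182),P(544,302),P(480,298))
print('corners',P(233,161,41),P(592,161,41),P(246,372,41))
"
```

```text
pot [531.98896199  27.38705693 124.        ] l/r [531.29850059  57.34362129 122.        ] [530.68485582  -2.11238768 122.        ]
big top [572.5  30. ] L [537.7  66.6] R [536.9  -6.9] small [536.1 -23. ] [535.6 -68.1] [557.4 -43.3] [511.8 -46.7]
tape [573.1 -85.7] [ 572.6 -132.4] [ 492.1 -125.2] [495.5 -81.6]
corners [587.6  78. ] [ 585.2 -138.3] [440.   79.9]
```

Emit:
arm_command:
  steps: [0.0015, -0.002, 0.03, 0, 0, 0, 0.02, 0, 0, 0, 0.007, 0, 0, 0, 0.004, 0, 0, 0, 0, 0, 0, 0, 0, 0]

```text
clock: 14.4
position: [535.5, 32.2, 47.6]
ee_rot: [1.0, -0.005, 0.004, -0.001]
contact_force: [5.6, 0.7, 0.6]
gripper_width: 58.8
grasp_force: 69.2
```

Emit:
arm_command:
  steps: [0, 0, 0, 0, 0, 0, 0, 0]

```text
clock: 14.65
position: [535.5, 32.2, 47.7]
ee_rot: [1.0, -0.005, 0.004, -0.001]
contact_force: [5.9, 1.2, 0.1]
gripper_width: 58.9
grasp_force: 69.2
```

```bash
python3 -c "
from h import *
for i in range(3):
  s=read_state();print(s['position'],s['contact_force'])
im,c=shot('side','s1.png',4,(270,180,420,320))
"
```

```text
[535.45384244  32.1946097   47.65797233] [5.87947092 1.24561524 0.12744015]
[535.45384244  32.1946097   47.65797233] [5.87947092 1.24561524 0.12744015]
[535.45384244  32.1946097   47.65797233] [5.87947092 1.24561524 0.12744015]
```

View pics/s1.png

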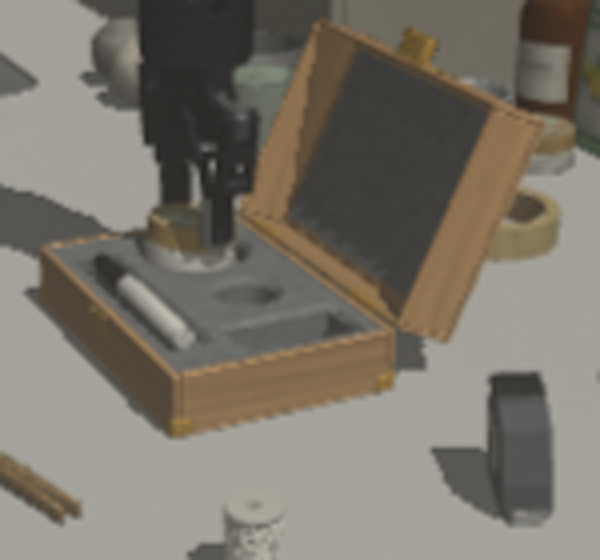

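Emit:
arm_command:
  steps: [0.003, 0, 0, 0, 0, 0, 0, 0, 0, 0, 0, 0]

```text
clock: 15.08
position: [535.5, 31.5, 47.2]
ee_rot: [1.0, -0.005, 0.001, -0.001]
contact_force: [0.2, 4.3, 4.5]
gripper_width: 58.7
grasp_force: 69.6
```

Emit:
arm_command:
  steps: [0.0005, -0.001, 0.002, 0, 0, 0, 0.0015, 0, 0, 0, 0, 0, 0, 0, 0, 0]

```text
clock: 15.58
position: [534.6, 31.6, 46.0]
ee_rot: [1.0, -0.005, -0.0, 0.0]
contact_force: [-8.0, 2.3, 23.0]
gripper_width: 58.9
grasp_force: 71.7
```

Emit:
arm_command:
  steps: [0, 0, 0, 0, 0, 0, 0, 0, 0, 0, 0, 0]
  grip: 0.072

```text
clock: 15.95
position: [534.2, 30.8, 42.0]
ee_rot: [1.0, -0.006, -0.001, 0.0]
contact_force: [-0.2, 0.8, -0.7]
gripper_width: 72.0
grasp_force: 0.0
```

Emit:
arm_command:
  steps: [0, 0, -0.01, 0, 0, 0, -0.04, 0, 0, 0, -0.05, 0, 0, 0, -0.05, 0, 0, 0, 0, 0, 0, 0, 0, 0]

```text
clock: 16.7
position: [534.5, 30.8, 192.8]
ee_rot: [1.0, -0.006, -0.0, -0.0]
contact_force: [0.1, -0.6, -0.6]
gripper_width: 71.9
grasp_force: 0.0
```

```bash
python3 -c "
from h import *
im,c=shot('wrist','w7.png')
np.savez('w7.npz',camera_matrix=c['camera_matrix'],cam_to_world=c['cam_to_world'])
s,_=shot('side','s2.png')
o=np.zeros((480,800,3),np.uint8);o[:,:460]=im[:,180:640];o[:,460:]=0
t=cv2.resize(s[190:290,270:355],None,fx=4,fy=4,interpolation=2);o[:400,460:800]=t
cv2.imwrite('pics/c7.png',o)
go(410,-281,200,0)"
```

```text
go tx -120.2 ty 313.2 tz -8.4 roll -0.013 | psi -0.013 pos [534.1  30.6 191.6] t 16.8 j6 1.20
```

View pics/c7.png

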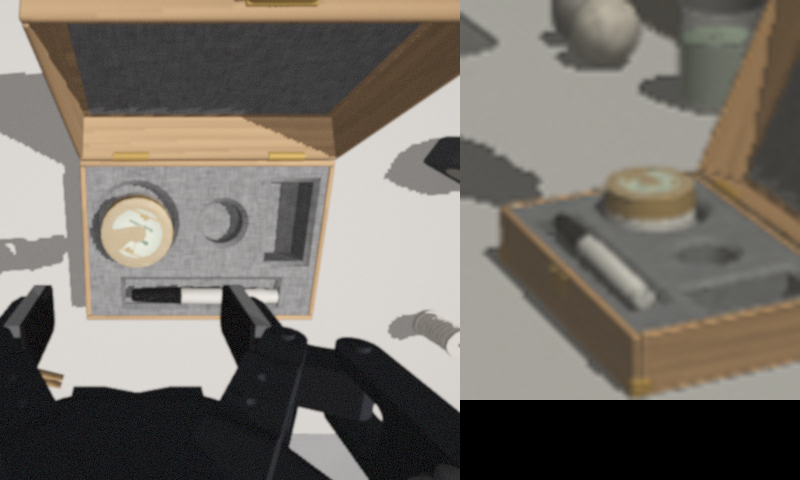

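```bash
python3 -c "
from h import *
c=np.load('w7.npz');im=cv2.imread('pics/w7.png');h=cv2.cvtColor(im,cv2.COLOR_BGR2HSV)
for x in (530,534):
 for z in(61,66,71):
  p=[pix(c,(x+31*np.cos(a),31+31*np.sin(a),z)) for a in np.arange(0,6.28,.4)];p=np.array(p);print(x,z,p.min(0).round(1),p.max(0).round(1))
mk=(h[...,1]>70).astype(np.uint8);mk[:195]=0;mk[270:]=0;mk[:,:275]=0;mk[:,370:]=0
ys,xs=np.nonzero(mk);print('obs',xs.min(),xs.max(),ys.min(),ys.max())
P=lambda u,v,z=40:pt(c,u+180,v,z)[:2].round(1)
print('groove',P(120,277),P(283,279),P(122,306),P(280,307),'marker ends',P(127,295,44),P(278,297,44))
print('small',P(199,222),P(247,222),P(223,198),P(223,246))
print('tape',P(272,177),P(321,178),P(305,265),P(263,263))
s=get_calibration('side')
for z in(56,61,66):print('side top z',z,[pix(s,(534+dx,31+dy,z)).round(1) for dx,dy in((0,0),(-31,0))])
"
```

```text
530 61 [279.6 196.2] [353.5 267.9]
530 66 [279.  197.1] [354.1 270. ]
530 71 [278.3 198. ] [354.8 272.1]
534 61 [279.4 191.3] [353.6 263.5]
534 66 [278.8 192.1] [354.2 265.5]
534 71 [278.1 192.9] [354.9 267.6]
obs 281 352 195 252
groove [482.6  47.1] [ 478.9 -105.1] [452.9  46. ] [ 450.2 -105.1] marker ends [466.1  40.8] [ 462.5 -100.4]
small [534.3 -24.7] [533.8 -67.6] [555.6 -45. ] [511.7 -47.3]
tape [573.3 -86.2] [ 571.9 -128.5] [ 492.5 -124. ] [494.9 -85.1]
side top z 56 [array([318.4, 236.3]), array([308. , 238.2])]
side top z 61 [array([318.4, 234.6]), array([308. , 236.5])]
side top z 66 [array([318.4, 232.9]), array([308. , 234.7])]
```

```bash
python3 -c "
from h import *
c=np.load('w7.npz');im=cv2.imread('pics/w7.png')
g=im[295:298,290:470].mean((0,2)).astype(int);print(list(enumerate(g,290))[8:28],list(enumerate(g,290))[160:178])
print([im[r,340:400].mean().astype(int) for r in range(276,312)])
for z in (42.5,48,54):print(z,pix(c,(465,-30.5+67.5,z)),pix(c,(465,-30.5-67.5,z)))
"
```

```text
[(298, np.int64(157)), (299, np.int64(155)), (300, np.int64(151)), (301, np.int64(141)), (302, np.int64(133)), (303, np.int64(128)), (304, np.int64(124)), (305, np.int64(115)), (306, np.int64(108)), (307, np.int64(106)), (308, np.int64(106)), (309, np.int64(104)), (310, np.int64(96)), (311, np.int64(74)), (312, np.int64(48)), (313, np.int64(29)), (314, np.int64(35)), (315, np.int64(40)), (316, np.int64(42)), (317, np.int64(45))] [(450, np.int64(228)), (451, np.int64(228)), (452, np.int64(229)), (453, np.int64(230)), (454, np.int64(229)), (455, np.int64(230)), (456, np.int64(227)), (457, np.int64(212)), (458, np.int64(181)), (459, np.int64(154)), (460, np.int64(153)), (461, np.int64(159)), (462, np.int64(161)), (463, np.int64(157)), (464, np.int64(156)), (465, np.int64(156)), (466, np.int64(160)), (467, np.int64(162))]
[np.int64(146), np.int64(131), np.int64(128), np.int64(140), np.int64(150), np.int64(154), np.int64(155), np.int64(154), np.int64(150), np.int64(137), np.int64(110), np.int64(88), np.int64(97), np.int64(117), np.int64(132), np.int64(139), np.int64(145), np.int64(150), np.int64(153), np.int64(155), np.int64(158), np.int64(159), np.int64(157), np.int64(156), np.int64(152), np.int64(148), np.int64(147), np.int64(146), np.int64(143), np.int64(142), np.int64(143), np.int64(144), np.int64(148), np.int64(154), np.int64(157), np.int64(157)]
42.5 [311.11044286 295.38406047] [455.0278147  293.93546738]
48 [310.99742497 297.90305023] [457.35621174 296.43540912]
54 [310.86968655 300.75013727] [459.98808628 299.26118708]
```

Emit:
arm_command:
  steps: [-0.02, 0.052, -0.001, 0, -0.02, 0.052, -0.001, 0, -0.02, 0.052, -0.001, 0, -0.02, 0.052, -0.001, 0, -0.02, 0.052, -0.001, 0, -0.02, 0.053, -0.001, 0, 0, 0, 0, 0, 0, 0, 0, 0]
  grip: 0.055

```text
clock: 17.8
position: [410.7, -280.5, 197.8]
ee_rot: [1.0, -0.007, -0.001, -0.0]
contact_force: [-0.8, 0.3, 0.0]
gripper_width: 55.1
grasp_force: 0.0
```

```bash
python3 -c "
from h import *
im,c=shot('wrist','w8.png')
np.savez('w8.npz',camera_matrix=c['camera_matrix'],cam_to_world=c['cam_to_world'])
print('exp reel px',pix(c,(410,-281,43)))
go(410,-281,100,0)"
```

```text
exp reel px [317.40028419 222.39743306]
go tx -1.1 ty 1.0 tz 98.0 roll -0.012 | psi -0.012 pos [ 411.1 -280.   198. ] t 17.85 j6 1.83
```

View pics/w8.png

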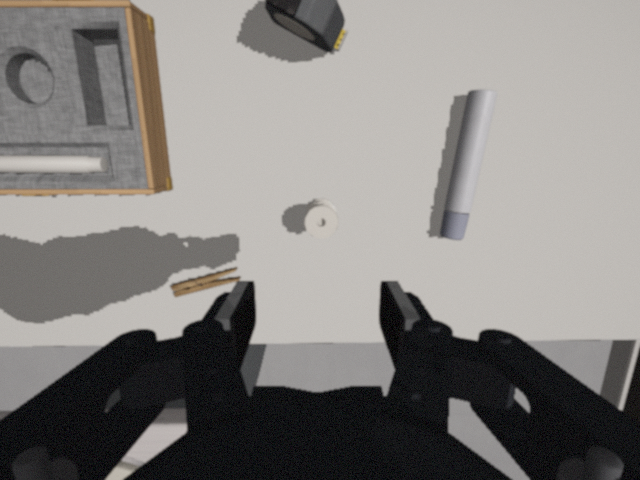

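```bash
python3 -c "
from h import *
c=np.load('w8.npz');p=pt(c,321.5,221.5,43);print(p)
print('tape corners',[pt(c,u,v,64).round(0) for u,v in((345,18),(327,48),(267,12))])
go(p[0],p[1],21,0)"
```

```text
[ 410.78185085 -284.6943374    43.        ]
tape corners [array([ 565., -303.,   64.]), array([ 546., -290.,   64.]), array([ 569., -247.,   64.])]
go tx -0.2 ty 4.7 tz 177.0 roll -0.012 | psi -0.012 pos [ 411.1 -280.   198. ] t 17.85 j6 1.83
```

Emit:
arm_command:
  steps: [0, 0.004, 0.05, 0, 0, 0, 0.05, 0, 0, 0, 0.04, 0, 0, 0, 0.025, 0, 0, 0, 0.01, 0, 0, 0, 0, 0]

```text
clock: 18.6
position: [411.6, -283.9, 23.6]
ee_rot: [1.0, -0.005, -0.0, -0.0]
contact_force: [-0.5, -1.0, 0.2]
gripper_width: 54.9
grasp_force: 0.0
```

Emit:
arm_command:
  steps: [0, 0, 0, 0, 0, 0, 0, 0, 0, 0, 0, 0, 0, 0, 0, 0]
  grip: 0.02

```text
clock: 19.1
position: [412.2, -284.8, 25.2]
ee_rot: [1.0, -0.006, 0.001, 0.0]
contact_force: [-0.2, 2.9, 6.7]
gripper_width: 28.3
grasp_force: 59.2
```

Emit:
arm_command:
  steps: [0, 0, -0.01, 0, 0, 0, -0.03, 0, 0, 0, -0.04, 0, 0, 0, -0.02, 0, 0, 0, 0, 0, 0, 0, 0, 0]

```text
clock: 19.85
position: [410.3, -284.4, 123.2]
ee_rot: [1.0, -0.006, -0.001, -0.0]
contact_force: [-0.5, 0.1, -0.7]
gripper_width: 28.4
grasp_force: 59.2
```

```bash
python3 -c "
from h import *
print(read_state()['gripper_width'],read_state()['grasp_force'])
go(533.5,-46,46,-0.01)"
```

```text
28.446783499446806 59.17999670142308
go tx 120.1 ty -239.9 tz 77.2 roll -0.003 | psi -0.013 pos [ 410.3 -284.4  123.2] t 19.85 j6 1.84
```

Emit:
arm_command:
  steps: [0.024, -0.048, 0, 0, 0.024, -0.048, 0, 0, 0.024, -0.048, 0, 0, 0.024, -0.048, 0, 0, 0.024, -0.048, 0.002, 0, 0, 0, 0, 0, 0, 0, 0, 0]

```text
clock: 20.72
position: [533.0, -46.2, 120.4]
ee_rot: [1.0, -0.006, -0.002, 0.0]
contact_force: [0.2, -0.6, -1.0]
gripper_width: 28.3
grasp_force: 59.3
```

```bash
python3 -c "
from h import *
im,c=shot('wrist','w9.png')
np.savez('w9.npz',camera_matrix=c['camera_matrix'],cam_to_world=c['cam_to_world'])
go(533.5,-46,50,-0.01)"
```

```text
go tx 0.5 ty -0.7 tz 70.8 roll -0.003 | psi -0.013 pos [533.  -46.7 120.8] t 20.77 j6 1.34
```

View pics/w9.png

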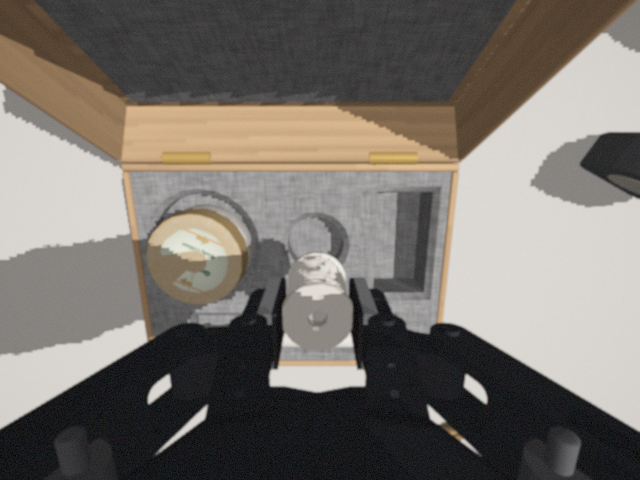

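```bash
python3 -c "
from h import *
c=np.load('w9.npz')
P=lambda u,v,z=40:pt(c,u,v,z)[:2].round(1)
print('reel',P(318,318,141),'bottom?',P(318,272,98),'mouth',P(282,243),P(348,243),P(315,207))
print('tape mouth',P(441,187),P(365,187),P(435,298),P(373,296))
"
```

```text
reel [532.2 -47.1] bottom? [535.3 -47.2] mouth [534.6 -22.6] [534.1 -67.9] [559.3 -45.5]
tape mouth [ 571.7 -128.4] [572.3 -78.5] [ 492.3 -130.9] [494.4 -86.3]
```

Emit:
arm_command:
  steps: [0.002, -0.0015, 0.03, 0, 0, 0, 0.025, 0, 0, 0, 0.01, 0, 0, 0, 0.005, 0, 0, 0, 0, 0, 0, 0, 0, 0]

```text
clock: 21.52
position: [536.7, -44.7, 52.7]
ee_rot: [1.0, -0.006, 0.001, -0.0]
contact_force: [0.0, -0.4, -0.8]
gripper_width: 28.3
grasp_force: 59.3
```

Emit:
arm_command:
  steps: [0, 0, 0.003, 0, 0, 0, 0.003, 0, 0, 0, 0, 0, 0, 0, 0, 0]

```text
clock: 22.02
position: [536.6, -44.5, 47.2]
ee_rot: [1.0, -0.006, 0.001, 0.0]
contact_force: [-2.9, 0.7, 7.9]
gripper_width: 28.3
grasp_force: 60.2
```

Bottom reached; release with a small opening and lift.

Emit:
arm_command:
  steps: [0, 0, 0, 0, 0, 0, 0, 0, 0, 0, 0, 0, 0, 0, -0.01, 0, 0, 0, -0.04, 0, 0, 0, -0.05, 0, 0, 0, -0.05, 0, 0, 0, 0, 0]
  grip: 0.042

```text
clock: 23.02
position: [538.8, -44.4, 201.3]
ee_rot: [1.0, -0.006, 0.006, -0.001]
contact_force: [0.3, 0.3, -0.3]
gripper_width: 42.3
grasp_force: 0.0
```

```bash
python3 -c "
from h import *
go(565,-270,200,0)"
```

```text
go tx 28.8 ty 225.3 tz 1.3 roll -0.012 | psi -0.012 pos [538.8 -44.4 201.3] t 23.02 j6 1.34
```

Emit:
arm_command:
  steps: [0, 0.045, 0, 0, 0, 0.045, 0, 0, 0, 0.045, 0, 0, 0.008, 0.045, 0, 0, 0.008, 0.045, 0, 0, 0.008, 0, 0, 0, 0, 0, 0, 0]
  grip: 0.06

```text
clock: 23.9
position: [557.2, -269.5, 195.0]
ee_rot: [1.0, -0.006, -0.001, -0.0]
contact_force: [-0.7, 0.9, 0.3]
gripper_width: 60.0
grasp_force: 0.0
```

```bash
python3 -c "
from h import *
im,c=shot('wrist','w10.png')
np.savez('w10.npz',camera_matrix=c['camera_matrix'],cam_to_world=c['cam_to_world'])
go(565,-270,200,0)"
```

```text
go tx 7.9 ty 0.8 tz -4.7 roll -0.012 | psi -0.012 pos [ 557.1 -269.1  195.3] t 23.95 j6 1.75
```

View pics/w10.png

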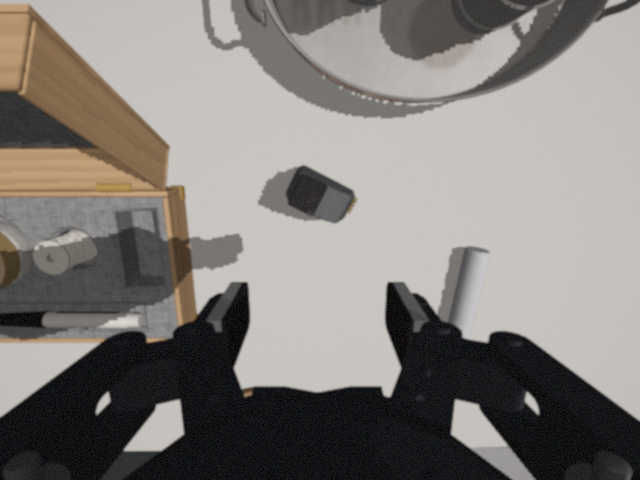

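```bash
python3 -c "
from h import *
c=np.load('w10.npz');im=cv2.imread('pics/w10.png')
o=cv2.resize(im[140:250,240:390],None,fx=4,fy=4,interpolation=2)
cv2.imwrite('pics/w10c.png',o)
print(c['cam_to_world'][:3,3])
a=np.deg2rad(66.4);n=np.array([np.sin(a),-np.cos(a)]);l=np.array([np.cos(a),np.sin(a)])
for nm,u,v in(('T',302,166),('L',288,199),('B',337,222),('R',355,190),('up',328.5,178),('lo',312,211)):
  print(nm,[(pt(c,u,v,z)[:2].round(0),(pt(c,u,v,z)[:2]@n).round(0),(pt(c,u,v,z)[:2]@l).round(0)) for z in(0,32,64)])
"
```

```text
[ 622.81961911 -271.20601546  338.57999343]
T [(array([ 604., -255.]), np.float64(656.0), np.float64(8.0)), (array([ 606., -257.]), np.float64(658.0), np.float64(7.0)), (array([ 608., -258.]), np.float64(660.0), np.float64(7.0))]
L [(array([ 572., -241.]), np.float64(621.0), np.float64(8.0)), (array([ 577., -244.]), np.float64(626.0), np.float64(8.0)), (array([ 582., -246.]), np.float64(632.0), np.float64(7.0))]
B [(array([ 548., -290.]), np.float64(618.0), np.float64(-46.0)), (array([ 555., -288.]), np.float64(624.0), np.float64(-42.0)), (array([ 562., -286.]), np.float64(630.0), np.float64(-37.0))]
R [(array([ 580., -308.]), np.float64(655.0), np.float64(-50.0)), (array([ 584., -304.]), np.float64(657.0), np.float64(-45.0)), (array([ 588., -301.]), np.float64(660.0), np.float64(-40.0))]
up [(array([ 592., -281.]), np.float64(656.0), np.float64(-21.0)), (array([ 595., -280.]), np.float64(658.0), np.float64(-19.0)), (array([ 598., -279.]), np.float64(660.0), np.float64(-17.0))]
lo [(array([ 560., -265.]), np.float64(619.0), np.float64(-18.0)), (array([ 566., -265.]), np.float64(624.0), np.float64(-17.0)), (array([ 572., -266.]), np.float64(630.0), np.float64(-15.0))]
```

View pics/w10c.png

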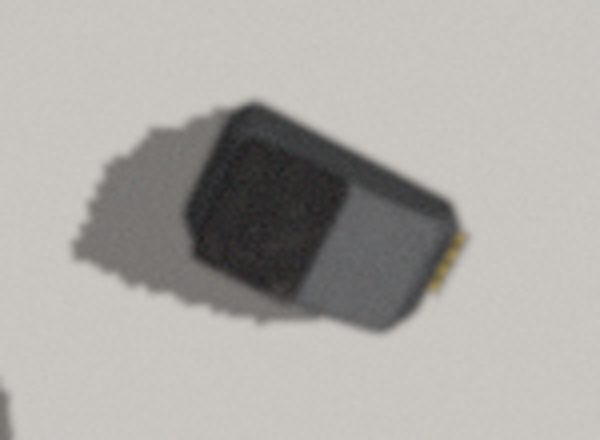

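Emit:
arm_command:
  steps: [0.0225, 0.009, 0, 0.182, 0, 0, 0, 0.182, 0, 0, 0, 0.182, 0, 0, 0, 0.182, 0, 0, 0, 0.182, 0, 0, 0, 0.182, 0, 0, 0, 0.182, 0, 0, 0, 0.182, 0, 0, 0, 0.182, 0, 0, 0, 0.182, 0, 0, 0, 0.176, 0, 0, 0, 0, 0, 0, 0, 0]

```text
clock: 25.58
position: [579.7, -278.3, 196.0]
ee_rot: [-0.538, 0.843, -0.0, 0.0]
contact_force: [0.5, -0.4, 0.8]
gripper_width: 59.8
grasp_force: 0.0
```

```bash
python3 -c "
from h import *
im,c=shot('wrist','w11.png')
np.savez('w11.npz',camera_matrix=c['camera_matrix'],cam_to_world=c['cam_to_world'])
o=im[80:380,170:470];cv2.imwrite('pics/w11c.png',cv2.resize(o,None,fx=2,fy=2,interpolation=2))
go(579,-278,30,-2.007)"
```

```text
go tx -0.1 ty 0.9 tz 166.0 roll 0.002 | psi -2.005 pos [ 579.7 -278.5  196. ] t 25.62 j6 -0.24
```

View pics/w11c.png

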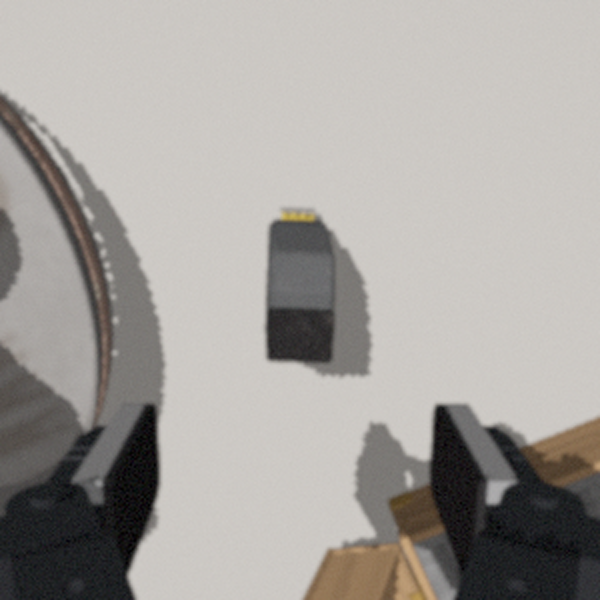

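```bash
python3 -c "
from h import *
c=np.load('w11.npz');s=read_state();a=psi(s);X=np.array([np.cos(a),np.sin(a)]);Y=np.array([np.sin(a),-np.cos(a)])
for v,zs in((190,(0,10,20,30)),(260,(30,40,50,60,64))):
  for z in zs:
    d=pt(c,320,v,z)[:2]-s['position'][:2];print(v,z,(d@X).round(1),(d@Y).round(1))
"
```

```text
190 0 24.0 3.2
190 10 25.2 3.1
190 20 26.5 3.0
190 30 27.7 2.9
260 30 -39.5 3.2
260 40 -36.1 3.1
260 50 -32.6 3.0
260 60 -29.2 2.9
260 64 -27.8 2.8
```

Emit:
arm_command:
  steps: [-0.004, 0.0025, 0.05, 0, 0, 0, 0.05, 0, 0, 0, 0.04, 0, 0, 0, 0.018, 0, 0, 0, 0, 0, 0, 0, 0, 0]

```text
clock: 26.38
position: [580.6, -274.9, 39.8]
ee_rot: [-0.537, 0.843, -0.001, 0.001]
contact_force: [0.4, 0.2, 0.4]
gripper_width: 59.9
grasp_force: 0.0
```

Emit:
arm_command:
  steps: [0, 0, 0, 0, 0, 0, 0, 0, 0, 0, 0, 0, 0, 0, 0, 0]
  grip: 0.02

```text
clock: 26.88
position: [580.2, -275.0, 39.6]
ee_rot: [-0.537, 0.844, -0.001, 0.001]
contact_force: [-1.8, 0.5, 6.1]
gripper_width: 26.6
grasp_force: 60.5
```

Emit:
arm_command:
  steps: [0, 0, -0.01, 0, 0, 0, -0.03, 0, 0, 0, -0.05, 0, 0, 0, -0.02, 0, 0, 0, 0, 0, 0, 0, 0, 0]

```text
clock: 27.62
position: [577.9, -273.9, 146.0]
ee_rot: [-0.537, 0.844, 0.002, -0.001]
contact_force: [0.1, 0.3, -2.5]
gripper_width: 26.8
grasp_force: 59.5
```

```bash
python3 -c "
from h import *
print(read_state()['gripper_width'],read_state()['grasp_force'])
go(533,-105.5,146,-0.01)"
```

```text
26.81474862133278 59.46170713446918
go tx -133.5 ty 112.1 tz 0.0 roll 1.143 | psi -2.009 pos [ 577.9 -273.9  146. ] t 27.62 j6 -0.25
```

Emit:
arm_command:
  steps: [0, 0, 0, 0.163, 0, 0, 0, 0.163, 0, 0, 0, 0.163, 0, 0, 0, 0.163, 0, 0, 0, 0.163, 0, 0, 0, 0.163, 0, 0, 0, 0.163, 0.044, 0, 0, 0, 0, 0.042, 0, 0, 0, 0.042, 0, 0, 0, 0.042, 0, 0, 0, 0.042, 0, 0, 0, 0, 0, 0, 0, 0, 0, 0]

```text
clock: 29.38
position: [535.8, -106.2, 146.6]
ee_rot: [0.004, 1.0, -0.0, -0.001]
contact_force: [-0.0, 0.2, -1.9]
gripper_width: 26.9
grasp_force: 59.5
```

```bash
python3 -c "
from h import *
im,c=shot('wrist','w12.png')
np.savez('w12.npz',camera_matrix=c['camera_matrix'],cam_to_world=c['cam_to_world'])
go(533,-105.5,80,-0.01)"
```

```text
go tx 2.9 ty 1.1 tz 66.8 roll 0.002 | psi 3.133 pos [ 535.9 -106.6  146.8] t 29.43 j6 -1.68
```

View pics/w12.png

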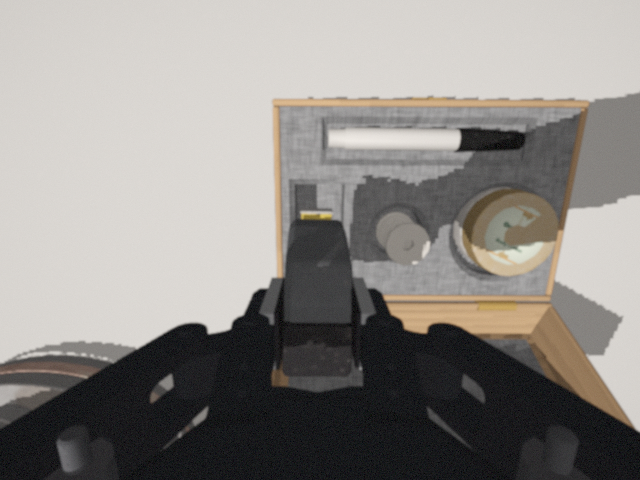

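```bash
python3 -c "
from h import *
c=np.load('w12.npz')
P=lambda u,v,z=40:pt(c,u,v,z)[:2].round(1)
print('mouth front',P(291,180),P(344,180),'side',P(285,215),P(347,215))
print('tape front end',P(318,221,110),P(318,221,125),'hook',P(317,211,112),'sides',P(287,260,165),P(350,260,165))
print('reel top',P(407,243,65),'pot',P(510,232,61),'corners',P(274,101,41),P(588,101,41))
"
```

```text
mouth front [ 492.8 -125.2] [493.1 -86.5] side [ 518.8 -130.4] [519.1 -83.9]
tape front end [ 508.5 -105.9] [ 505.3 -105.9] hook [ 502.7 -106.4] sides [ 512.1 -118.2] [512.3 -93.7]
reel top [534.1 -44.4] pot [527.8  28.1] corners [ 439.  -135.4] [440.4  80.4]
```

Emit:
arm_command:
  steps: [0.004, 0, 0.04, 0, 0, 0, 0.02, 0, 0, 0, 0.01, 0, 0, 0, 0.005, 0, 0, 0, 0, 0, 0, 0, 0, 0]

```text
clock: 30.18
position: [533.0, -106.2, 73.6]
ee_rot: [0.004, 1.0, -0.0, 0.001]
contact_force: [0.1, -0.8, -2.0]
gripper_width: 27.3
grasp_force: 59.5
```

Emit:
arm_command:
  steps: [0, 0, 0.006, 0, 0, 0, 0.006, 0, 0, 0, 0.005, 0, 0, 0, 0, 0, 0, 0, 0, 0]

```text
clock: 30.8
position: [532.6, -106.1, 55.8]
ee_rot: [0.004, 1.0, -0.0, 0.0]
contact_force: [0.7, -0.3, -1.7]
gripper_width: 27.0
grasp_force: 59.5
```

Emit:
arm_command:
  steps: [0, 0, 0.004, 0, 0, 0, 0.003, 0, 0, 0, 0, 0, 0, 0, 0, 0]

```text
clock: 31.3
position: [532.5, -106.1, 48.8]
ee_rot: [0.004, 1.0, -0.0, 0.0]
contact_force: [0.5, 0.3, -2.0]
gripper_width: 27.0
grasp_force: 59.5
```

Emit:
arm_command:
  steps: [0, 0, 0.002, 0, 0, 0, 0, 0]

```text
clock: 31.55
position: [532.8, -106.1, 47.7]
ee_rot: [0.004, 1.0, -0.0, 0.0]
contact_force: [-1.3, -0.4, 3.8]
gripper_width: 26.7
grasp_force: 60.3
```

Emit:
arm_command:
  steps: [0, 0, 0, 0, 0, 0, 0, 0, 0, 0, 0, 0, 0, 0, -0.01, 0, 0, 0, -0.04, 0, 0, 0, -0.05, 0, 0, 0, -0.05, 0, 0, 0, -0.05, 0, 0, 0, 0, 0]
  grip: 0.042

```text
clock: 32.67
position: [534.8, -106.3, 252.6]
ee_rot: [0.004, 1.0, -0.0, 0.006]
contact_force: [-0.5, -0.3, -0.8]
gripper_width: 42.2
grasp_force: 0.0
```

```bash
python3 -c "
from h import *
w,c=shot('wrist','w13.png')
np.savez('w13.npz',camera_matrix=c['camera_matrix'],cam_to_world=c['cam_to_world'])
s,_=shot('side','s3.png')
t,_=shot('top','t3.png')
z=lambda i,f:cv2.resize(i,None,fx=f,fy=f,interpolation=2)
o=np.zeros((600,800,3),np.uint8);a=z(s[170:300,265:420],2.6);b=z(t[140:290,280:400],2.6);d=z(w[60:320,160:640],.9)
o[:a.shape[0],:a.shape[1]]=a;o[:b.shape[0],420:420+b.shape[1]]=b;o[345:345+d.shape[0],:d.shape[1]]=d
cv2.imwrite('pics/c13.png',o)
ct=get_calibration('top')
for v in(165,167,169):print(pt(ct,341,v,189))
go(650,-30,250,-0.01)"
```

```text
[666.99496693 -31.24823657 189.        ]
[662.39554966 -31.29237502 189.        ]
[657.80265956 -31.33645084 189.        ]
go tx -117.7 ty 77.0 tz -3.6 roll 0.002 | psi 3.134 pos [ 531.7 -106.   246.4] t 32.83 j6 -1.68
```

View pics/c13.png

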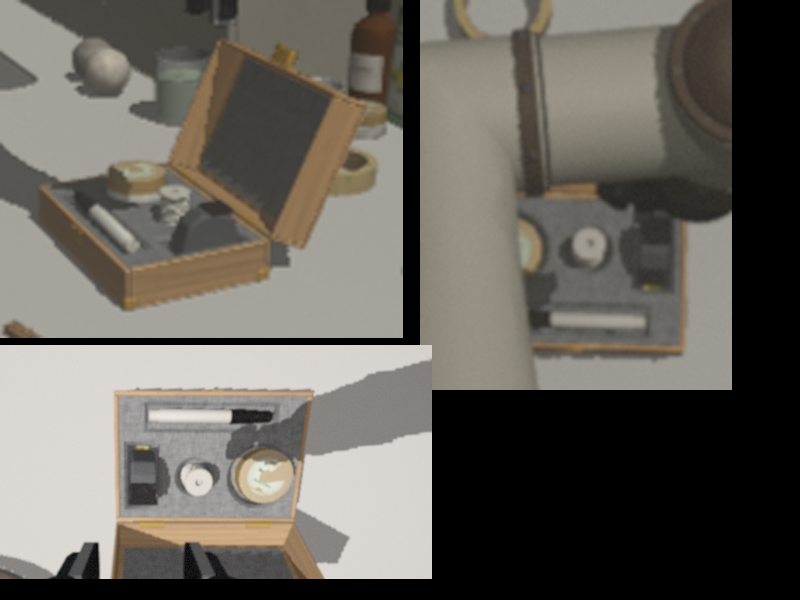

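```bash
python3 -c "
from h import *
t=cv2.imread('pics/top0.png');s=cv2.imread('pics/s3.png');ct=get_calibration('top');cs=get_calibration('side')
def brass(im,x0,y0,x1,y1):
  h=cv2.cvtColor(im,cv2.COLOR_BGR2HSV)[y0:y1,x0:x1];m=(h[...,0]>17)&(h[...,0]<35)&(h[...,1]>120)
  ys,xs=np.nonzero(m);print(m.sum(),xs.min()+x0,xs.max()+x0,ys.min()+y0,ys.max()+y0);return xs.mean()+x0,ys.mean()+y0
a=brass(t,328,158,354,176);b=brass(s,365,180,385,202);print(a,b)
def P(c):return c['camera_matrix']@np.linalg.inv(c['cam_to_world'])[:3]
X=cv2.triangulatePoints(P(ct),P(cs),np.array(a).reshape(2,1),np.array(b).reshape(2,1));X=X[:3,0]/X[3,0];print(X)
print(pix(ct,X),pix(cs,X))
for th in(1.85,1.9,1.95,2.0):
  u=np.array([-np.cos(th),np.sin(th)]);n=np.array([np.sin(th),np.cos(th)]);q=np.array([75,41])+160*u+10*n;p=(513.5+q[0],-31.5,q[1]);print(th,p,pix(ct,p),pix(cs,p))
"
```

```text
120 335 348 163 172
60 369 378 187 197
(np.float64(341.34166666666664), np.float64(167.0)) (np.float64(373.8833333333333), np.float64(191.73333333333332))
[664.06273283 -31.70520459 180.9037539 ]
[341.10300495 167.43675465] [374.33054481 191.61779014]
1.85 (np.float64(642.2071915216751), -31.5, np.float64(192.04813000780285)) [341.04046332 175.39833206] [367.29642782 188.42663344]
1.9 (np.float64(649.6893315750347), -31.5, np.float64(189.17511836135128)) [341.04079981 172.51606033] [369.72506931 189.16590506]
1.95 (np.float64(657.0185301662445), -31.5, np.float64(185.93174608710623)) [341.03634313 169.77545037] [372.07885955 190.04575955]
2.0 (np.float64(664.1764681157996), -31.5, np.float64(182.32611992663766)) [341.02717089 167.18423541] [374.35232089 191.06230193]
```

Emit:
arm_command:
  steps: [-0.033, 0.019, 0, 0, -0.033, 0.019, 0, 0, -0.033, 0.019, 0, 0, -0.033, 0.0185, 0, 0.002, 0, 0, 0, 0, 0, 0, 0, 0]
  grip: 0.06

```text
clock: 33.58
position: [664.1, -31.8, 245.1]
ee_rot: [0.005, 1.0, -0.0, -0.002]
contact_force: [0.7, 0.6, 0.5]
gripper_width: 60.1
grasp_force: 0.0
```

```bash
python3 -c "
from h import *
w,c=shot('wrist','w14.png')
h=cv2.cvtColor(w,cv2.COLOR_BGR2HSV);u0,v0=pix(c,(664,-31.5,182));print(u0,v0)
m=((h[...,0]>17)&(h[...,0]<35)&(h[...,1]>120)).astype(np.uint8);u0=int(u0);v0=int(v0);r=np.zeros_like(m);r[v0-50:v0+50,u0-70:u0+70]=1;m*=r
ys,xs=np.nonzero(m);print(m.sum(),xs.min(),xs.max(),ys.min(),ys.max(),pt(c,(xs.min()+xs.max())/2,ys.mean(),185))
go(664,-31.5,180,-0.01)"
```

```text
318.10023842161 253.81153105259622
1290 297 343 239 268 [662.69519482 -30.30545466 185.        ]
go tx 0.1 ty 0.5 tz 65.8 roll 0.000 | psi 3.132 pos [664.1 -32.  245.8] t 33.62 j6 -1.78
```

View pics/w14.png

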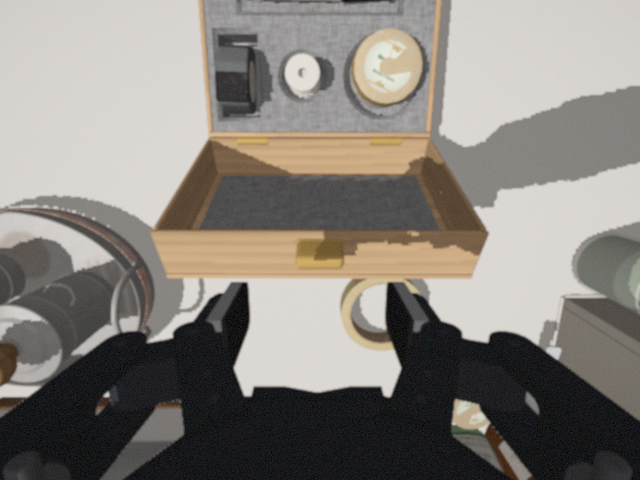

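Emit:
arm_command:
  steps: [0, 0.0015, 0.03, 0, 0, 0, 0.02, 0, 0, 0, 0.01, 0, 0, 0, 0.0035, 0, 0, 0, 0, 0, 0, 0, 0, 0]

```text
clock: 34.38
position: [665.5, -30.2, 184.3]
ee_rot: [0.005, 1.0, 0.0, 0.001]
contact_force: [0.1, -0.0, -0.1]
gripper_width: 60.0
grasp_force: 0.0
```

Emit:
arm_command:
  steps: [0, 0, 0, 0, 0, 0, 0, 0, 0, 0, 0, 0, 0, 0, 0, 0]
  grip: 0.02

```text
clock: 34.88
position: [665.2, -30.3, 184.1]
ee_rot: [0.005, 1.0, -0.0, 0.0]
contact_force: [-2.1, -0.9, 3.4]
gripper_width: 27.2
grasp_force: 59.0
```

Emit:
arm_command:
  steps: [0.011, 0, -0.005, 0, 0.011, 0, -0.005, 0, 0.0115, 0, -0.0032, 0, 0.0115, 0, -0.0032, 0, 0.012, 0, -0.0014, 0, 0.012, 0, -0.0014, 0, 0.012, 0, 0.0004, 0, 0.012, 0, 0.0004, 0, 0.012, 0, 0.0022, 0, 0.012, 0, 0.0022, 0]

```text
clock: 36.12
position: [547.3, -28.9, 197.8]
ee_rot: [0.005, 1.0, 0.0, 0.0]
contact_force: [0.9, -0.4, 4.9]
gripper_width: 26.4
grasp_force: 58.7
```

Emit:
arm_command:
  steps: [0.0113, 0, 0.004, 0, 0.0113, 0, 0.004, 0, 0.0106, 0, 0.0055, 0, 0.0106, 0, 0.0055, 0, 0.0097, 0, 0.0071, 0, 0.0097, 0, 0.0071, 0, 0.0117, 0, 0.011, 0, 0, 0, 0, 0]

```text
clock: 37.12
position: [463.7, -28.2, 152.1]
ee_rot: [0.006, 1.0, 0.0, -0.009]
contact_force: [-19.7, 8.5, 20.1]
gripper_width: 24.7
grasp_force: 57.9
```

Emit:
arm_command:
  steps: [0, 0, 0, 0, 0, 0, 0, 0, 0, 0, -0.01, 0, -0.01, 0, -0.03, 0, 0, 0, -0.04, 0, 0, 0, -0.04, 0, 0, 0, 0, 0, 0, 0, 0, 0, 0, 0, 0, 0, 0, 0, 0, 0, 0, 0, 0, 0, 0, 0, 0, 0, 0, 0, 0, 0, 0, 0, 0, 0, 0, 0, 0, 0, 0, 0, 0, 0, 0, 0, 0, 0]
  grip: 0.06

```text
clock: 39.25
position: [483.1, -28.4, 273.1]
ee_rot: [0.005, 1.0, 0.0, 0.0]
contact_force: [-0.6, 0.4, -0.4]
gripper_width: 60.4
grasp_force: 0.0
```

```bash
python3 -c "
from h import *
w,c=shot('wrist','w15.png');s,_=shot('side','s15.png')
o=np.zeros((600,640,3),np.uint8);o[:320]=w[:320];o[320:600,:400]=cv2.resize(s[160:300,255:455],None,fx=2,fy=2)
cv2.imwrite('pics/c15.png',o)
h=cv2.cvtColor(w,cv2.COLOR_BGR2HSV);m=((h[...,0]>17)&(h[...,0]<35)&(h[...,1]>120)).astype(np.uint8)
n,_,st,ce=cv2.connectedComponentsWithStats(m);print([(st[i],ce[i].round(0)) for i in range(1,n) if st[i][4]>80]);print('shut tab px',pix(c,(428.5,-30,51)),read_state()['position'])"
```

```text
[(array([304, 150,  29,  19, 474], dtype=int32), array([317., 159.]))]
shut tab px [315.11008378 157.72358333] [483.12806786 -28.37368086 273.11357339]
```

View pics/c15.png

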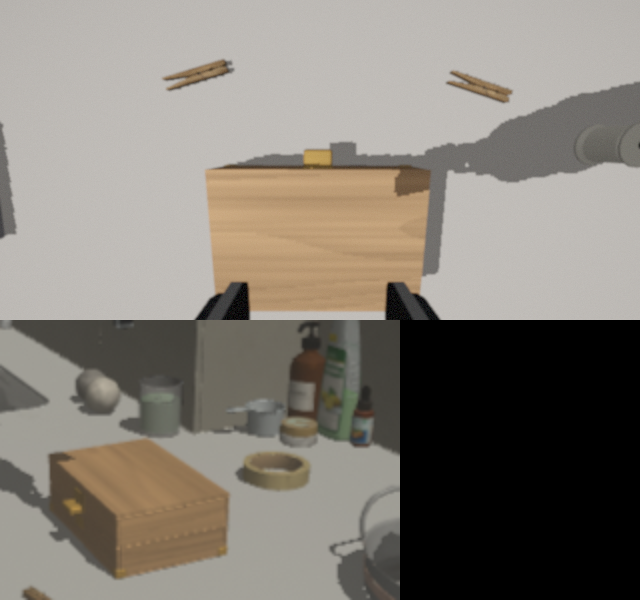

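Emit:
arm_command:
  steps: [0, 0, 0, 0, 0, 0, 0, 0, 0, 0, 0, 0, 0, 0, 0, 0, 0, 0, 0, 0, 0, 0, 0, 0, 0, 0, 0, 0, 0, 0, 0, 0]

```text
clock: 40.35
position: [483.1, -28.4, 273.1]
ee_rot: [0.005, 1.0, -0.0, 0.0]
contact_force: [1.3, 0.2, -0.5]
gripper_width: 60.1
grasp_force: 0.0
```

```bash
python3 -c "
from h import *
w,c=shot('wrist','w16.png');s,cs=shot('side','s16.png')
h=cv2.cvtColor(w,cv2.COLOR_BGR2HSV);m=((h[...,0]>17)&(h[...,0]<35)&(h[...,1]>120)).astype(np.uint8)
n,_,st,ce=cv2.connectedComponentsWithStats(m);print([(st[i],ce[i]) for i in range(1,n) if st[i][4]>80])
hs=cv2.cvtColor(s,cv2.COLOR_BGR2HSV)[200:290,265:310];q=(hs[...,0]>17)&(hs[...,0]<35)&(hs[...,1]>120);ys,xs=np.nonzero(q[40:65,10:40]);print('side tab',xs.mean()+275,ys.mean()+240,q.sum())
for z in(46,51,56,61):print(z,pix(c,(428.5,-30,z)),pix(cs,(428.5,-30,z)))
cv2.imwrite('pics/s16c.png',cv2.resize(s[210:300,270:380],None,fx=7,fy=6.6,interpolation=2))
"
```

```text
[(array([303, 150,  30,  19, 477], dtype=int32), array([317.32494759, 159.35010482]))]
side tab 291.17391304347825 252.8695652173913 46
46 [315.13036684 157.57281788] [291.29343618 255.11497691]
51 [315.11210752 157.72757102] [291.2546203  253.28370688]
56 [315.09334652 157.88657606] [291.21567123 251.44615289]
61 [315.07406288 158.05001067] [291.17658828 249.60228252]
```

View pics/s16c.png

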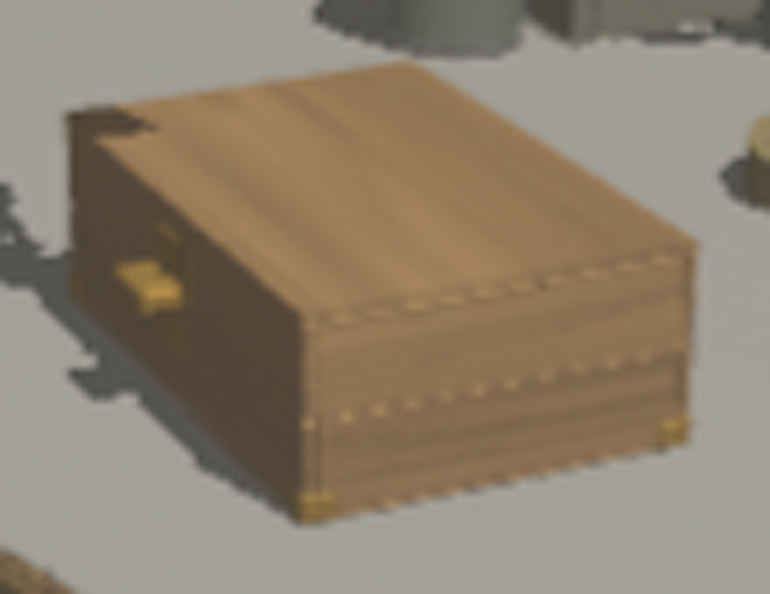

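```bash
python3 -c "
from bench import *
print(job_done())"
```

```text
the job is handed in; nothing more can be done
None
```

I packed the reel, wax pot, tape measure and marker in their pockets and closed the lid. The last camera check put its tab within about 1 mm of the shut height, with no visible gap. I left the big reel and stain stick alone and handed the job in at about 40 s, with no verdict returned.

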